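# Clamp the connector at the harness bench until the ratchet knob slips

## Robot

A 7-joint arm with a two-finger parallel gripper is mounted at the origin on the work surface. World frame = base frame: x ahead of the robot, y to its left, z up, the work surface at z = 0. Lengths are in m, angles in rad, forces in N, time in s.
With the tool pointing down it reaches from about 0.4 to 0.85 m from the base axis. Payload 4.5 kg.
Tool frame: the origin (TCP) lies midway between the tips of the shut fingers; the grasp point (between the pads) lies 19 mm behind it; z points along the fingers, y is the direction in which the jaws open and shut (so a half turn about z gives the same grasp; the last joint's range is limited). The gripper opens to 85 mm and grips with 20 to 120 N. Pads are 22 mm wide; open, the fingers measure 114 mm over their backs; the gripper's body (76 mm by 85 mm) begins 54 mm behind the grasp point. The pads swing forward as they close: fully open they stand 13 mm farther back than shut.
Start: joints at [-1.175, 0.689, -0.195, 1.565, 0.157, 0.902, -0.215], TCP at [0.221, 0.585, 0.231] pointing down, gripper open.
Joint ranges: [-3.01, 3.01], [-0.46, 2.08], [-1.47, 1.51], [0.13, 2.56], [-1, 4.14], [0.04, 2.09], [-2.66, 2.66]. Speed limits (rad/s): [2.57, 2.57, 3.14, 3.14, 3.14, 3.14, 3.14].

## Interface

Orientations are given as a rotation vector (axis times angle).
In Python, from rig import robot, vision gives the robot as it stands. The module is installed in compiled form; this text tells all that it offers.
- The arm moves only by the tool drive_tool, never from a script. Its argument "plan" is a list of rows, each a list of 7 numbers: the turn, a rotation vector about the tool's x, y, z in degrees, then the shift along the tool's x, y, z in cm, then the finger opening in cm, from 0 to 8.54. In form: [[ax, ay, az, tx, ty, tz, claw], ...]. A call has 1 to 10 rows; each row shifts and turns the commanded pose from where the row before left it, along the tool's axes as they then stand; what a row does not reach is not made up. A row lasts 1/12 s, in which the tool goes at most 41.7 mm and 7.16 degrees, less where a joint would pass 70% of its speed; a pose out of reach is approached as far as the arm can. A call with a gripper value outside its range is refused whole. The fingers move at their own pace and stop on an object; "squeeze" is the grip in N (left out, the last holds). Time passes only in rows, so rows that do not move let the fingers close. It gives the time, the measured TCP pose, the force and the opening at its end, in the units of the state.
- robot.read_state(): the state, without advancing time (a new reading comes with each control period).
- vision.get_image(name): name is "scene" or "top" or "wrist"; returns a dict with "pixels" (420x560x3 uint8, red, green, blue), "depth" (420x560 float32, m along the optical axis (not along the pixel's ray), 0 where there is no reading), "mtx" (3x3 intrinsics, pixels), "T" (4x4, takes a point from camera to world coordinates). Camera axes: x right, y down, z forward; pixel columns grow to the right and rows downward; lengths in m; the calibration is good to about 2 mm. A picture is of the moment at which its call begins.
- robot.sign_off(): hands the job in, once; it reports no verdict.
The state is a dict: "clock": time; "q": joint angles; "dq": joint speeds; "effort": joint torques, N m; "position": TCP position; "tcp_rot": TCP orientation; "force": force on the tool from outside, world axes, zero at the start; "moment": the same for the moment, N m; "grip_width": finger opening in m.
Only numpy, scipy, OpenCV 4.12 (cv2) and the standard library are available. Lean on these libraries where they do the work, as an engineer would, in place of code of your own. Each camera call takes 0.05 s, during which the arm holds its last target.

## Task

One of the two small bench clamps holds a white connector under its jaw; the other is empty. Turn the knob on top of the clamp with the connector clockwise (seen from above) until the jaw is fully tight and the ratchet slips by two clicks or more (a click is 15 degrees), and let go of it without turning it back. Leave the empty clamp's knob alone.

Things in the scene. Friction and masses are not known exactly. Their poses are not given: they have to be found in the camera images.
- clamp_knob (a point): Knob on the 100 mm tall C-frame clamp (base 125 x 105) holding a white connector 86 mm long, ends jutting out. Black disc 44 mm across, top 115 mm above the table; across it an upright bar 44 long, 14 thick, up to 144 mm above the table. Point on the vertical turning axis, in the bar, 137 mm above the table. x along the bar, y across, z up; turns with the knob, which stays at its height.
- clamp_screw (a joint): Screw under that knob, rad. Grows as the knob turns clockwise from above, lowering the jaw 3 mm per rad; at 1.0 the jaw is tight on the connector and the screw stops. Starts between 0.25 and 0.65. Turns easily (0.02 N m), stays where left; turning the knob back loosens it.
- clamp_ratchet (a joint): Slip of that knob over its screw, rad: 0 at the start; once the screw is tight it grows as the knob goes on clockwise, against a smooth drag of 0.07 N m (no felt detents; a click is 0.26 rad). Slips one way only. Knob turn = screw + slip, so 1.5 rad clockwise in a single grasp is always enough; more does no harm.
- spare_screw (a joint): Screw of the other clamp, rad: same make, no connector in it, on the robot's other side (which is left or right varies). 0: fully backed off, as at the start; grows when its knob turns clockwise. To be left alone.
There are look-alikes about, which are no part of the job. Leave any red look-alike of the part that bears clamp_knob alone.

How it is judged:
By the outcome, as a careful person would: the job done as asked, in the order asked, and still so for the second after the job is handed in, with the robot touching nothing.
It also fails if it takes over 29 s, if anything falls off the work surface, if the arm or the gripper's body presses on something with over 40 N, if the wrist force passes 120 N, or if a joint passes its speed limit or range.

## Working session

There is one attempt and no reset: what is moved stays moved. The work goes in short steps, Python scripts to look and compute and a tool call to move; the robot and the scene stay as the last step left them, time stands still between calls to the robot, and variables do not carry over. Pictures are saved under pics/ and viewed, and the job is handed in when it is done.

Besides the shell and the picture viewer there is one more tool, called after "Emit:" as name([rows], argument=value, ...), one row to a line, values as JSON. drive_tool: Moves the arm, as the interface text tells. Its arguments: {"type":"object","properties":{"plan":{"type":"array","items":{"type":"array","items":{"type":"number"}}},"squeeze":{"type":"number"}},"required":["plan"]}

```bash
mkdir -p pics && python3 - <<'E'
from rig import robot, vision
import cv2, numpy as np
s=robot.read_state()
for k in s: print(k, np.round(s[k],4))
for n in ["scene","top"]:
    d=vision.get_image(n)
    cv2.imwrite(f"pics/{n}0.png", d["pixels"][:,:,::-1])
    np.savez(f"{n}0.npz",**d)
    print(n,np.round(d["mtx"],1).tolist(),np.round(d["T"],3).tolist())
E
```

```text
clock 0.0
q [-1.1752  0.69   -0.1946  1.5664  0.1573  0.9025 -0.2151]
dq [ 0.0016  0.0003  0.0006 -0.0025 -0.0004  0.0009  0.0023]
effort [ 2.00000e-04 -5.39617e+01 -1.26610e+00 -1.58541e+01  9.20000e-03
  9.60000e-03 -0.00000e+00]
position [0.221  0.5839 0.2305]
tcp_rot [-5.6500e-01 -3.0901e+00  3.0000e-03]
force [ 0.8918 -0.3912 -0.1729]
moment [-0.0187 -0.0228  0.0449]
grip_width 0.0855
scene [[435.4, 0.0, 288.4], [0.0, 435.4, 205.8], [0.0, 0.0, 1.0]] [[-0.228, 0.584, -0.779, 0.986], [0.973, 0.148, -0.175, 0.111], [0.013, -0.798, -0.603, 0.547], [0.0, 0.0, 0.0, 1.0]]
top [[410.1, 0.0, 280.5], [0.0, 410.1, 204.4], [0.0, 0.0, 1.0]] [[-0.019, -0.991, 0.131, 0.339], [-0.999, 0.014, -0.035, 0.007], [0.033, -0.132, -0.991, 0.777], [0.0, 0.0, 0.0, 1.0]]
```

View pics/scene0.png

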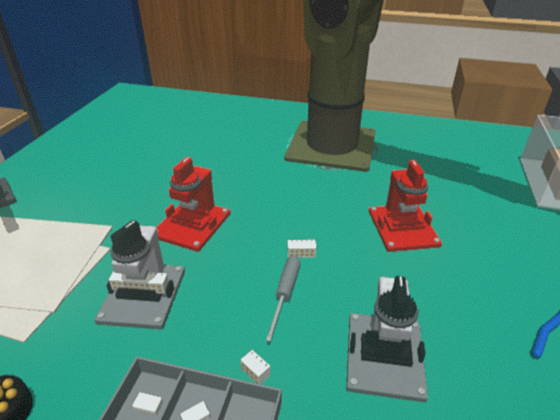

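View pics/top0.png

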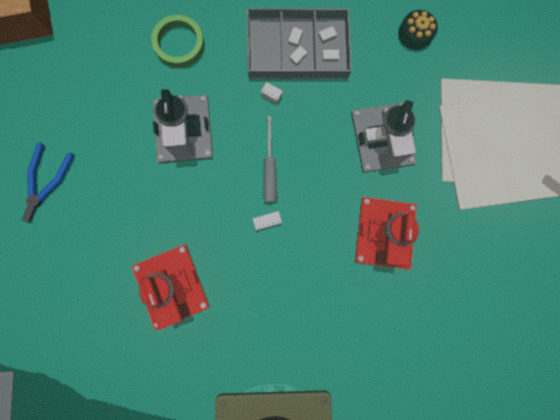

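Candidates: the grey clamp with a white connector (scene 140,270; top 400,120), the empty grey clamp (scene 390,330; top 172,115), and two red look-alikes (scene 190,200 and 405,205; top 402,230 and 155,290). I choose the grey one at top (400,120), on the robot's right. I'll check it in a crop and measure it.

```bash
cat > h.py <<'E'
import numpy as np
def world(d):
    K=d["mtx"];z=d["depth"];v,u=np.mgrid[:z.shape[0],:z.shape[1]]
    p=np.stack([(u-K[0,2])/K[0,0]*z,(v-K[1,2])/K[1,1]*z,z],-1)
    w=p@d["T"][:3,:3].T+d["T"][:3,3]
    w[z==0]=np.nan
    return w
E
python3 - <<'E'
import numpy as np,cv2
from h import world
a=np.load("scene0.npz");b=np.load("top0.npz")
ca=cv2.resize(a["pixels"][210:330,80:200],(390,390),interpolation=3)
cb=cv2.resize(b["pixels"][80:180,340:440],(390,390),interpolation=3)
cv2.imwrite("pics/crop0.png",np.hstack([ca,cb])[:,:,::-1])
for n,d,(r0,r1,c0,c1) in [("scene",a,(210,330,80,200)),("top",b,(80,180,340,440))]:
    w=world(d)[r0:r1,c0:c1].reshape(-1,3)
    print(n, np.nanmax(w[:,2]))
    for lo,hi in [(.122,.150),(.136,.150),(.108,.120)]:
        m=(w[:,2]>lo)&(w[:,2]<hi); q=w[m]
        if len(q)<4: print(lo,len(q)); continue
        r=cv2.minAreaRect((q[:,:2]*1000).astype(np.float32))
        print(lo,hi,len(q),q.mean(0).round(4),r, q.min(0).round(3),q.max(0).round(3))
E
```

```text
scene 0.14599189895117043
0.122 0.15 539 [ 0.5774 -0.2191  0.1365] ((574.1156616210938, -221.3930206298828), (15.960558891296387, 45.01237869262695), 71.90029907226562) [ 0.553 -0.235  0.122] [ 0.596 -0.209  0.146]
0.136 0.15 306 [ 0.5764 -0.22    0.1422] ((574.1156616210938, -221.3930206298828), (15.960558891296387, 45.01237869262695), 71.90029907226562) [ 0.553 -0.235  0.136] [ 0.595 -0.209  0.146]
0.108 0.12 369 [ 0.5809 -0.2128  0.1147] ((579.677734375, -218.43936157226562), (33.089908599853516, 48.06114959716797), 32.21237564086914) [ 0.554 -0.246  0.108] [ 0.597 -0.198  0.12 ]
top 0.14653001974957147
0.122 0.15 311 [ 0.5686 -0.22    0.1401] ((570.4564819335938, -221.9713134765625), (14.879499435424805, 45.253963470458984), 70.0656967163086) [ 0.549 -0.235  0.122] [ 0.592 -0.21   0.147]
0.136 0.15 243 [ 0.5698 -0.2212  0.1433] ((570.4564819335938, -221.9713134765625), (14.879499435424805, 45.253963470458984), 70.0656967163086) [ 0.549 -0.235  0.136] [ 0.592 -0.21   0.147]
0.108 0.12 352 [ 0.5691 -0.2185  0.1147] ((568.7566528320312, -220.8302764892578), (47.916709899902344, 47.76548385620117), 57.455230712890625) [ 0.547 -0.247  0.108] [ 0.595 -0.198  0.12 ]
```

View pics/crop0.png

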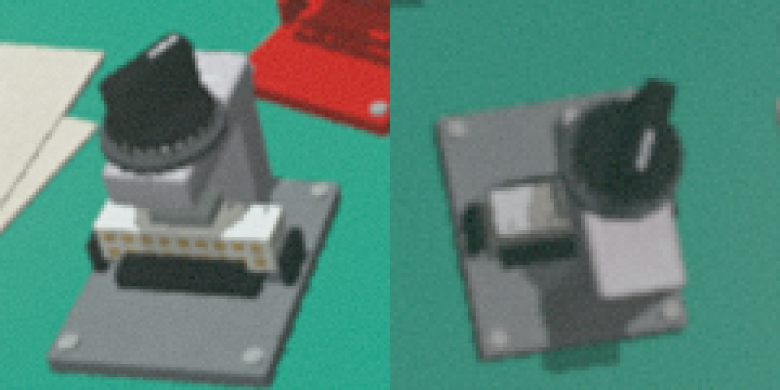

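The crop confirms it: this grey clamp has the white connector with gold contacts under its jaw (crop 190,235). The bar is upright on the knob (crop 160,80). The axis is at about (0.572, -0.2215), the bar measures 45x15 mm and points about -19°, and its top is at 0.146 m, all matching the description. The tool's jaw axis (69°) is already nearly across the bar, so I can move over without turning.

Emit:
drive_tool([
  [0,0,0,-3.2,-1.95,0,8.5],
  [0,0,0,-3.2,-1.95,0,8.5],
  [0,0,0,-3.2,-1.95,0,8.5],
  [0,0,0,-3.2,-1.95,0,8.5],
  [0,0,0,-3.2,-1.95,0,8.5],
  [0,0,0,-3.2,-1.95,0,8.5],
  [0,0,0,-3.2,-1.95,0,8.5],
  [0,0,0,-3.2,-1.95,0,8.5],
  [0,0,0,-3.2,-1.95,0,8.5],
  [0,0,0,-3.2,-1.95,0,8.5],
])

```text
clock: 0.93
position: [0.4521, 0.2871, 0.2311]
tcp_rot: [-0.565, -3.09, 0.001]
force: [0.3, -0.0, -0.4]
grip_width: 0.0847
```

Emit:
drive_tool([
  [0,0,0,-2.1,-3.1,0,8.5],
  [0,0,0,-2.1,-3.1,0,8.5],
  [0,0,0,-2.1,-3.1,0,8.5],
  [0,0,0,-2.1,-3.1,0,8.5],
  [0,0,0,-2.1,-3.1,0,8.5],
  [0,0,0,-2.1,-3.1,0,8.5],
  [0,0,0,-2.1,-3.1,0,8.5],
  [0,0,0,-2.1,-3.1,0,8.5],
  [0,0,0,-2.1,-3.1,0,8.5],
  [0,0,0,-2.1,-3.1,0,8.5],
])

```text
clock: 1.77
position: [0.538, -0.0773, 0.231]
tcp_rot: [-0.565, -3.09, -0.0]
force: [0.1, -0.4, -0.4]
grip_width: 0.085
```

Emit:
drive_tool([
  [0,0,0,-2.0,-3.0,0,8.5],
  [0,0,0,-2.0,-3.0,0,8.5],
  [0,0,0,-2.0,-3.0,0,8.5],
  [0,0,0,-1,-1.5,0,8.5],
  [0,0,0,0,0,0,8.5],
  [0,0,0,0,0,0,8.5],
])

```text
clock: 2.27
position: [0.5659, -0.1994, 0.2306]
tcp_rot: [-0.569, -3.088, -0.0]
force: [0.4, 0.8, 0.2]
grip_width: 0.0851
```

```bash
python3 - <<'E'
from rig import robot, vision
import cv2, numpy as np
from h import world
d=vision.get_image("wrist"); np.savez("wrist1.npz",**d)
cv2.imwrite("pics/wrist1.png", d["pixels"][:,:,::-1])
s=robot.read_state()
for k in ["clock","q","position","tcp_rot"]: print(k, np.round(s[k],4))
w=world(d).reshape(-1,3)
print(np.round(d["T"],3).tolist())
near=np.hypot(w[:,0]-.572,w[:,1]+.2215)<.04
for lo,hi in [(.122,.152),(.136,.152)]:
    q=w[near&(w[:,2]>lo)&(w[:,2]<hi)]
    if len(q)<4: print(lo,len(q)); continue
    r=cv2.minAreaRect((q[:,:2]*1000).astype(np.float32)); print(len(q),q.mean(0).round(4),r,q.max(0).round(4))
E
```

```text
clock 2.3167
q [ 0.427   0.663  -0.2928  1.6417  0.2324  0.8727  1.2516]
position [ 0.566  -0.1974  0.2307]
tcp_rot [-5.6470e-01 -3.0891e+00 -2.0000e-03]
[[0.355, 0.889, 0.289, 0.491], [0.935, -0.338, -0.11, -0.172], [0.0, 0.309, -0.951, 0.373], [0.0, 0.0, 0.0, 1.0]]
1360 [ 0.5678 -0.2213  0.1415] ((570.4320678710938, -222.9503936767578), (14.128874778747559, 43.448612213134766), 71.73989868164062) [ 0.5926 -0.2105  0.1461]
1196 [ 0.569  -0.2221  0.1432] ((570.453125, -222.9714813232422), (14.106409072875977, 43.40068054199219), 71.77033233642578) [ 0.5926 -0.2105  0.1461]
```

View pics/wrist1.png

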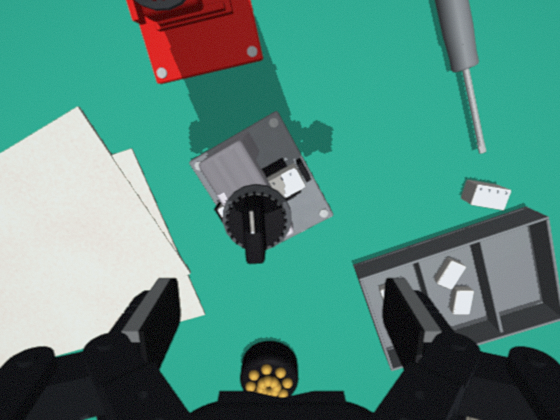

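The wrist view shows the bar at (255,230), with its centre at (0.5705, -0.223), a -18.2° direction and a 43x14 mm size. This agrees with the top view to about 1 mm. Next I align and descend, aiming for a TCP height of about 0.12.

Emit:
drive_tool([
  [0,0,-2.3,-1.36,-2.17,0,8.5],
  [0,0,0,0,0,2.5,8.5],
  [0,0,0,0,0,3,8.5],
  [0,0,0,0,0,2.5,8.5],
  [0,0,0,0,0,1,8.5],
  [0,0,0,0,0,0,8.5],
  [0,0,0,0,0,0,8.5],
])

```text
clock: 2.9
position: [0.572, -0.222, 0.1417]
tcp_rot: [0.5, 3.102, 0.001]
force: [-0.4, -0.3, 0.8]
grip_width: 0.0847
```

```bash
python3 - <<'E'
from rig import robot, vision
import cv2, numpy as np
d=vision.get_image("wrist")
cv2.imwrite("pics/wrist2.png", d["pixels"][:,:,::-1])
s=robot.read_state()
for k in ["clock","q","position","tcp_rot","force"]: print(k, np.round(s[k],4))
E
```

```text
clock 2.95
q [ 0.4462  0.7924 -0.269   1.6785  0.2942  0.7086  1.2798]
position [ 0.5727 -0.2225  0.1426]
tcp_rot [5.0050e-01 3.0994e+00 5.0000e-04]
force [-0.3873 -0.0232 -0.0679]
```

View pics/wrist2.png

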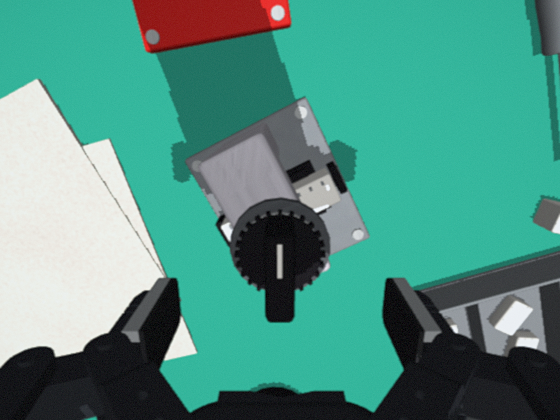

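Well centred: the bar is at column 280 between the pads (180 and 385). I'll descend and close.

Emit:
drive_tool([
  [0,0,0,0.1,0,1.2,8.5],
  [0,0,0,0,0,1.0,8.5],
  [0,0,0,0,0,0,4],
  [0,0,0,0,0,0,2],
  [0,0,0,0,0,0,0.8],
  [0,0,0,0,0,0,0.8],
  [0,0,0,0,0,0,0.8],
  [0,0,0,0,0,0,0.8],
  [0,0,0,0,0,0,0.8],
  [0,0,0,0,0,0,0.8],
], squeeze=40)

```text
clock: 3.78
position: [0.571, -0.2227, 0.1199]
tcp_rot: [0.502, 3.1, 0.001]
force: [0.2, 2.1, 4.7]
grip_width: 0.0135
```

```bash
python3 - <<'E'
from rig import robot, vision
import cv2, numpy as np
d=vision.get_image("wrist")
cv2.imwrite("pics/wrist3.png", d["pixels"][:,:,::-1])
s=robot.read_state()
for k in ["clock","q","position","tcp_rot","force","moment","grip_width"]: print(k, np.round(s[k],4))
E
```

```text
clock 3.8333
q [ 0.4405  0.8226 -0.257   1.6962  0.307   0.6616  1.2681]
position [ 0.571  -0.2227  0.1199]
tcp_rot [5.0240e-01 3.1002e+00 8.0000e-04]
force [-0.7245  1.2556  5.758 ]
moment [ 0.2714  0.143  -0.0456]
grip_width 0.0131
```

View pics/wrist3.png

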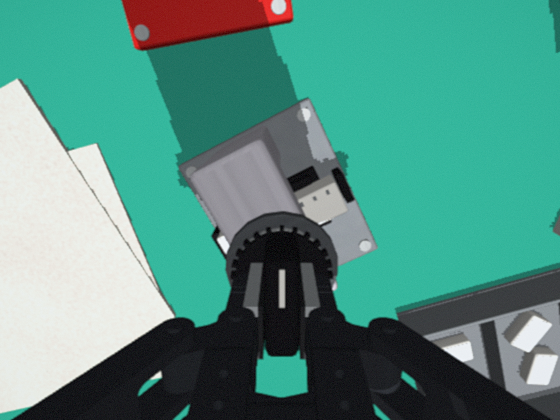

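The bar is gripped (13 mm opening, 6 N up at most). Now I turn clockwise, which is positive about the downward tool z.

Emit:
drive_tool([
  [0,0,0,0,0,-0.1,0.8],
  [0,0,3,0,0,0,0.8],
  [0,0,6,0,0,0,0.8],
  [0,0,7,0,0,0,0.8],
  [0,0,7,0,0,0,0.8],
  [0,0,7,0,0,0,0.8],
  [0,0,7,0,0,0,0.8],
  [0,0,7,0,0,0,0.8],
  [0,0,7,0,0,0,0.8],
  [0,0,0,0,0,0,0.8],
])

```text
clock: 4.67
position: [0.5714, -0.2222, 0.12]
tcp_rot: [1.791, 2.58, 0.001]
force: [2.3, 2.0, -1.8]
grip_width: 0.0133
```

```bash
python3 - <<'E'
from rig import robot, vision
import numpy as np
from scipy.spatial.transform import Rotation as R
s=robot.read_state()
for k in ["clock","q","position","tcp_rot","force","moment","grip_width"]: print(k, np.round(s[k],4))
y=R.from_rotvec(s["tcp_rot"]).as_matrix()[:,1]; print(np.degrees(np.arctan2(y[1],y[0])))
E
```

```text
clock 4.6667
q [ 0.3031  0.8144 -0.0126  1.7034  0.0147  0.6232  0.6395]
position [ 0.5714 -0.2222  0.12  ]
tcp_rot [1.7913e+00 2.5802e+00 1.2000e-03]
force [ 2.3032  1.9834 -1.7928]
moment [ 0.4179 -0.5126 -0.0821]
grip_width 0.0133
20.45836906713282
```

Emit:
drive_tool([
  [0,0,6,0,0,0,0.8],
  [0,0,7,0,0,0,0.8],
  [0,0,7,0,0,0,0.8],
  [0,0,7,0,0,0,0.8],
  [0,0,7,0,0,0,0.8],
  [0,0,7,0,0,0,0.8],
  [0,0,7,0,0,0,0.8],
  [0,0,7,0,0,0,0.8],
  [0,0,4,0,0,0,0.8],
  [0,0,0,0,0,0,0.8],
])

```text
clock: 5.5
position: [0.572, -0.2222, 0.12]
tcp_rot: [2.827, 1.37, 0.003]
force: [5.1, 2.5, -2.9]
grip_width: 0.013
```

```bash
python3 - <<'E'
from rig import robot, vision
import cv2,numpy as np
from scipy.spatial.transform import Rotation as R
d=vision.get_image("wrist")
cv2.imwrite("pics/wrist4.png", d["pixels"][:,:,::-1])
s=robot.read_state()
for k in ["clock","q","position","tcp_rot","force","moment","grip_width"]: print(k, np.round(s[k],4))
y=R.from_rotvec(s["tcp_rot"]).as_matrix()[:,1]; print(np.degrees(np.arctan2(y[1],y[0])))
E
```

```text
clock 5.55
q [ 0.1496  0.8354  0.2659  1.7112 -0.3349  0.6384 -0.0631]
position [ 0.572  -0.2222  0.12  ]
tcp_rot [2.8249e+00 1.3737e+00 2.8000e-03]
force [ 5.0695  2.2723 -3.3461]
moment [ 0.4472 -1.1075 -0.013 ]
grip_width 0.0136
-38.13404058883434
```

View pics/wrist4.png

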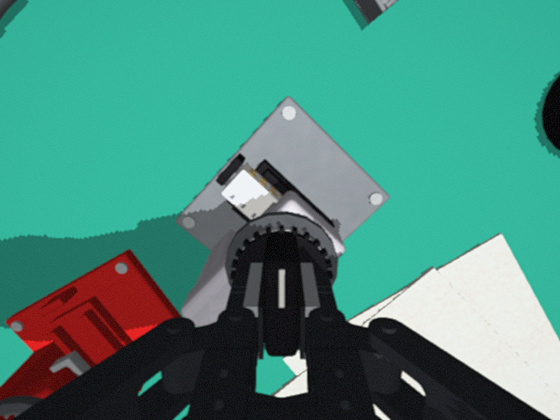

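Bar and fingers turned 110° (1.91 rad) together and the bar is still square in the pads (column 282). The slip must therefore be at least 1.1 rad. I'll open in place, then lift.

Emit:
drive_tool([
  [0,0,0,0,0,0,2],
  [0,0,0,0,0,0,3],
  [0,0,0,0,0,0,5],
  [0,0,0,0,0,0,7],
  [0,0,0,0,0,0,7],
  [0,0,0,0,0,-1,7],
  [0,0,0,0,0,-3,7],
  [0,0,0,0,0,-3.5,7],
  [0,0,0,0,0,-3.5,7],
  [0,0,0,0,0,0,7],
], squeeze=20)

```text
clock: 6.38
position: [0.5743, -0.2258, 0.2381]
tcp_rot: [2.82, 1.362, 0.014]
force: [1.6, -0.8, -0.1]
grip_width: 0.0699
```

```bash
python3 - <<'E'
from rig import robot, vision
import cv2, numpy as np
from h import world
d=vision.get_image("wrist")
s=robot.read_state()
for k in ["clock","position","force","grip_width"]: print(k, np.round(s[k],4))
e=vision.get_image("scene"); t=vision.get_image("top")
cv2.imwrite("pics/w5.png", d["pixels"][:,:,::-1]);cv2.imwrite("pics/s5.png", e["pixels"][:,:,::-1]);cv2.imwrite("pics/t5.png", t["pixels"][:,:,::-1])
w=world(d).reshape(-1,3)
near=np.hypot(w[:,0]-.572,w[:,1]+.2215)<.04
q=w[near&(w[:,2]>.13)&(w[:,2]<.152)]
print(len(q),q.mean(0).round(4),cv2.minAreaRect((q[:,:2]*1000).astype(np.float32)))
E
```

```text
clock 6.4333
position [ 0.5729 -0.2248  0.2351]
force [ 0.3478  0.1751 -0.8235]
grip_width 0.0698
1205 [ 0.5725 -0.222   0.1431] ((571.3497314453125, -223.4600830078125), (43.70730972290039, 13.965777397155762), 52.15728759765625)
```

View pics/w5.png

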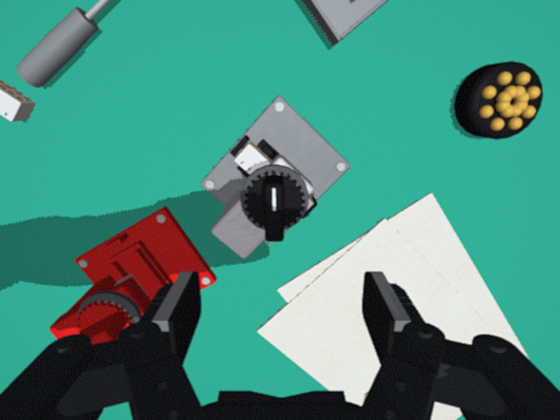

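View pics/s5.png

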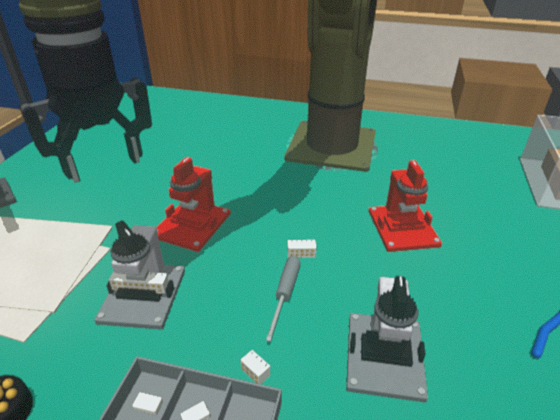

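The bar now reads 52.2°, and -18.2° - 109.6° = -127.8°, which is the same line as 52.2°. So the knob kept the full turn on release. The clamp base (scene 140,290) and both other knobs look unmoved, and the gripper is clear at z 0.235. I'm handing in.

```bash
python3 -c "
from rig import robot
print(robot.sign_off())"
```

```text
the job is handed in; nothing more can be done
None
```

I turned the knob on the grey clamp holding the white connector, the one on the robot's right. It went clockwise 110° (1.91 rad) in one grasp, then I released it and lifted clear. The whole job took about 6.5 s of the 29 s allowed.

- **Turn:** the last wrist image puts the bar at 52.2°, which equals its start of -18.2° less the 109.6° the tool measured. It did not turn back on release.
- **Slip:** the joint itself can't be read. Tightening takes at most 0.75 rad of the 1.91 rad turned, so the ratchet slipped by at least 1.16 rad, more than four clicks.
- **Surroundings:** in the last scene image the clamp base and the spare and red clamps looked unmoved. I judged this by eye and did not measure it.
- **Forces:** every wrist force reading was under 10 N.

No check failed or disagreed.

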